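Sort returned sample containers into their holders

ROBOT

A 6-joint arm with a two-finger parallel gripper is mounted at the origin on a cart in front of the work surface, level with it; the furniture and walls round the work are solid. World frame = base frame: x ahead of the robot, y to its left, z up, the work surface at z = 0. Lengths are in m, angles in rad, forces in N, time in s.
With the tool pointing down it reaches from about 0.25 to 0.8 m from the base axis. Payload 3.9 kg.
Tool frame: the origin (TCP) lies midway between the tips of the shut fingers; the grasp point (between the pads) lies 19 mm behind it; z points along the fingers, y is the line along which they close (so a half turn about z gives the same grasp; the last joint's range is limited). The gripper opens to 85 mm and grips with 20 to 120 N. Pads are 22 mm wide; open, the fingers measure 114 mm over their backs; the gripper's body (76 mm by 85 mm) begins 54 mm behind the grasp point. The pads swing forward as they close: fully open they stand 13 mm farther back than shut.
Start: joints at [1.167, 0.26, -0.138, 1.173, 0, 1.571], TCP at [0.206, 0.483, 0.231] pointing down, gripper open.
Joint ranges: [-2.78, 2.78], [-0.83, 1.72], [-1.28, 1.37], [-1.9, 2.12], [-1.57, 1.48], [-3.14, 3.14]. Speed limits (rad/s): [2.57, 2.57, 3.14, 3.14, 3.14, 3.14].

INTERFACE

Orientations are given as a rotation vector (axis times angle).
In Python, from cell import robot gives the robot as it stands.
- The arm moves only by the shell command python3 -m pendant 'ROWS' [FORCE]. ROWS is JSON, a list of rows, each an object of numbers: "hand": the finger opening in mm, from 0 to 85.4; "x", "y", "z": the shift along the world's x, y, z in mm; "ax", "ay", "az": the turn, a rotation vector about the world's x, y, z in rad. In form: [{"hand": .., "x": .., "y": .., "z": .., "ax": .., "ay": .., "az": ..}, ...]. A call has 1 to 5 rows; each row is the pose to reach, as a shift and turn from the pose commanded when the call began; what a row does not reach only later rows make up. A row lasts 1/12 s, in which the tool goes at most 41.7 mm and 7.16 degrees, less where a joint would pass 70% of its speed; a pose out of reach is approached as far as the arm can. A call with a gripper value outside its range is refused whole. The fingers move at their own pace and stop on an object; FORCE is the grip in N (left out, the last holds). Time passes only in rows, so rows that repeat a pose let the fingers close. It gives the time, the measured TCP pose, the force, the opening and the grip force at its end, in the units of the state.
- robot.state(): the state, without advancing time (a new reading comes with each control period).
- robot.capture(name): name is "side" or "top"; returns the picture (480x640x3 uint8, blue, green, red); there is no depth.
- robot.camera_info(name): a dict with "camera_matrix" (3x3 intrinsics, pixels), "k1" (the pictures are not rectified: a ray, as slopes to the right and down, at radius r is drawn at 1 + k1 r^2 times it, then the intrinsics apply), "world_to_cam" (4x4, takes a point from world to camera coordinates). Camera axes: x right, y down, z forward; pixel columns grow to the right and rows downward; lengths in m; the calibration is good to about 2 mm. A picture is of the moment at which its call begins. camera_info takes no time and is no camera call.
- robot.hand_in(): hands the job in; it is judged then, once.
Trained networks look in the newest picture that a camera, given by its name, has taken for a name from the list of things; names that differ only in an ending like _2 or _b are one class to them, and where a whole thing is asked for, a point or a joint stands for the part that bears it (a point fixed in the world has none). Each returns a list of dicts, best first, with "p" (0 to 1); they miss things now and then, are a little off and sometimes report something else, mostly with a low value. They report only what shows in the picture. A call takes as long as a camera call. They do not tell look-alikes from the thing itself.
- robot.search_frame(camera, name): "bbox" ([left, top, right, bottom] in pixels, round what is visible of it).
- robot.landmark_of(camera, name): "position" ([column, row] in pixels: a listed point, or the origin of a listed thing).
The state is a dict: "clock": time; "joints": joint angles; "qd": joint speeds; "joint_efforts": joint torques, N m; "tool_pos": TCP position; "orientation": TCP orientation; "contact_force": force on the tool from outside, world axes, zero at the start; "ft_torque": the same for the moment, N m; "gripper_width": finger opening in m; "finger_force": force on a finger pad.
Only numpy, scipy, OpenCV 4.12 (cv2) and the standard library are available. Lean on these libraries where they do the work, as an engineer would, in place of code of your own. Each camera call takes 0.05 s, during which the arm holds its last target. There are 200 camera calls.

TASK

Sort the mixed containers on the table: stand one amber bottle in each bay of the crate, seat one sample pot in each cup of the pot stand, and stand the slim vial in the shallow tray. Everything must end upright, resting fully on the floor of its place and let go; do not shift or tip the beaker or the roll of tape.

Things in the scene. Friction and masses are not known exactly. Their poses are not given: they have to be found in the camera images.
- bottle_1: Amber screw-cap bottle with a black cap, 50 mm in diameter, 89 mm tall, about 0.14 kg, standing upright on the table. It can be gripped (50 mm wide) round the body anywhere up to 85 mm above its underside. One of two alike. Origin: centre of the underside; z up along the bottle.
- bottle_2: Amber screw-cap bottle with a black cap, 50 mm in diameter, 89 mm tall, about 0.14 kg, standing upright on the table. It can be gripped (50 mm wide) round the body anywhere up to 85 mm above its underside. One of two alike. Origin: centre of the underside; z up along the bottle.
- pot_1: Small sample pot, 31 mm tall, about 0.03 kg, standing upright: a ribbed white cap 26 mm in diameter covers the upper half (from 17 to 31 mm above the underside; grip here), with a narrower body, about 20 mm in diameter and tapering downwards, below it. One of two alike. Origin: centre of the underside; z up.
- pot_2: Small sample pot, 31 mm tall, about 0.03 kg, standing upright: a ribbed white cap 26 mm in diameter covers the upper half (from 17 to 31 mm above the underside; grip here), with a narrower body, about 20 mm in diameter and tapering downwards, below it. One of two alike. Origin: centre of the underside; z up.
- vial: Slim clear screw-cap vial with a tall black cap, 22 mm in diameter, 66 mm tall, about 0.03 kg, standing upright. It can be gripped anywhere along its height. Origin: centre of the underside; z up.
- bottle_crate: Low grey plastic crate with two square bays, fixed to the table. Outside 82 x 160 mm (x by y), plus a small lug at either y end out to 89 mm from the middle; walls and divider 4 mm thick; rims 30 mm and floor 4 mm above the table. Each bay is 74 x 74 mm inside; bay centres at x = 0, y = +39 and -39 mm. Origin: centre of the underside; y runs through both bays, z up.
- pot_stand: Flat grey plate, 60 x 150 mm (x by y), 5 mm thick, fixed, with two black round funnel-shaped cups at x = 0, y = +38 and -38 mm. A cup takes the tapered base of one pot and centres it: at the rim about 41 mm wide inside and 47 mm outside, 24 mm wide at the floor; rim 18 mm, floor 6 mm above the table. Origin: centre of the underside; y runs through both cups, z up.
- vial_tray: Shallow clear rectangular tray without divisions, fixed to the table: 127 x 174 mm (x by y) outside, rim 20 mm above the table, flat floor 2 mm above the table, inside 114 x 162 mm. Origin: centre of the underside on the table; z up.
- beaker: Bystander: clear plastic beaker, 56 mm in diameter, 69 mm tall, standing loose on the table behind the work. Origin: centre of the underside; z up.
- tape_roll: Bystander: roll of tape lying flat and loose on the table behind the work, 76 mm in diameter, 19 mm tall. Origin: centre of the underside; z up.
Not all that is in view belongs to the job. Leave any green look-alike of the vial alone.

How it is judged:
By the outcome, as a careful person would: the job done as asked, in the order asked, and still so for the second after the job is handed in, with the robot touching nothing.
It also fails if it takes over 109 s, if anything falls off the work surface, if the arm or the gripper's body presses on something with over 40 N, if the wrist force passes 120 N, or if a joint passes its speed limit or range.

## Working session

There is one attempt and no reset: what is moved stays moved. The work goes in short steps, Python scripts to look and compute and a shell command to move; the robot and the scene stay as the last step left them, time stands still between calls to the robot, and variables do not carry over. Pictures are saved under pics/ and viewed, at most 14 in all, crops included, and the job is handed in when it is done.

```bash
ls; mkdir -p pics; cat > h.py <<'E'
import numpy as np, cv2
from cell import robot
def ray(cam,px):
    i=robot.camera_info(cam);K=np.array(i["camera_matrix"]);k=i["k1"];T=np.array(i["world_to_cam"])
    d=np.linalg.solve(K,[px[0],px[1],1])[:2];u=d.copy()
    for _ in range(20):u=d/(1+k*(u@u))
    R=T[:3,:3];return -R.T@T[:3,3],R.T@np.array([u[0],u[1],1])
def atz(cam,px,z):
    o,d=ray(cam,px);return o+d*(z-o[2])/d[2]
def proj(cam,p):
    i=robot.camera_info(cam);K=np.array(i["camera_matrix"]);T=np.array(i["world_to_cam"])
    c=T[:3,:3]@np.array(p)+T[:3,3];u=c[:2]/c[2];u=u*(1+i["k1"]*(u@u));return (K@[u[0],u[1],1])[:2]
def tri(a,b):
    (o1,d1),(o2,d2)=a,b
    A=np.stack([d1,-d2],1);s=np.linalg.lstsq(A,o2-o1,rcond=None)[0]
    p,q=o1+d1*s[0],o2+d2*s[1];return (p+q)/2,np.linalg.norm(p-q)
E
cat > look.py <<'E'
from h import *
np.set_printoptions(precision=3,suppress=True)
for c in("top","side"):
    im=robot.capture(c);cv2.imwrite(f"pics/{c}0.png",im)
    print(c,*ray(c,(320,240)))
    for n in("bottle_1","pot_1","vial","bottle_crate","pot_stand","vial_tray","beaker","tape_roll"):
        print(n,[(np.round(d["position"],1).tolist(),round(d["p"],2),atz(c,d["position"],0)[:2].round(3).tolist()) for d in robot.landmark_of(c,n)],
         [(np.round(d["bbox"]).astype(int).tolist(),round(d["p"],2)) for d in robot.search_frame(c,n)])
print(robot.state())
E
python3 look.py
```

```text
pics
top [ 0.366 -0.034  1.262] [ 0.149  0.014 -0.989]
bottle_1 [([315.5, 292.4], 0.72, [0.44, -0.005]), ([372.2, 295.8], 0.64, [0.43, -0.129])] [([303, 280, 332, 304], 0.97), ([362, 283, 388, 307], 0.74)]
pot_1 [([200.2, 333.2], 0.64, [0.355, 0.248]), ([247.2, 296.7], 0.42, [0.433, 0.145])] [([242, 292, 252, 303], 0.62), ([194, 327, 204, 339], 0.45)]
vial [([440.9, 330.2], 0.46, [0.353, -0.275])] [([454, 299, 474, 310], 0.46)]
bottle_crate [([429.1, 235.8], 0.7, [0.56, -0.258])] [([391, 211, 477, 261], 0.75), ([275, 201, 346, 233], 0.46)]
pot_stand [([308.2, 218.9], 0.72, [0.604, 0.009])] [([274, 201, 348, 232], 0.67)]
vial_tray [([189.4, 246.8], 0.6, [0.546, 0.274])] [([146, 217, 228, 282], 0.86)]
beaker [([239.9, 165.0], 0.79, [0.731, 0.162])] [([224, 144, 250, 176], 0.92)]
tape_roll [([374.3, 295.2], 0.62, [0.431, -0.133]), ([362.4, 159.9], 0.58, [0.737, -0.116])] [([347, 143, 380, 174], 0.95)]
side [ 0.567 -1.065  0.552] [-0.042  0.895 -0.445]
bottle_1 [([284.8, 246.8], 0.92, [0.435, 0.009]), ([276.2, 276.7], 0.74, [0.43, -0.129])] [([272, 212, 292, 254], 0.8), ([261, 239, 291, 
[... 583 characters left out ...]
2, 0.271])] [([303, 183, 359, 216], 0.84)]
beaker [([398.7, 218.6], 0.91, [0.715, 0.166])] [([393, 194, 419, 224], 0.75)]
tape_roll [([420.1, 274.3], 0.8, [0.731, -0.119])] [([403, 261, 436, 281], 0.91), ([274, 211, 291, 255], 0.43)]
{'clock': 1.7, 'joints': array([ 1.167,  0.26 , -0.138,  1.173, -0.   ,  1.571]), 'qd': array([-0.001,  0.001,  0.   ,  0.001,  0.001, -0.003]), 'joint_efforts': array([  0.004, -40.561,  25.423,   0.001,   0.   ,  -0.   ]), 'tool_pos': array([0.206, 0.483, 0.231]), 'orientation': array([0.63 , 3.078, 0.   ]), 'contact_force': array([-0.378,  1.13 , -0.673]), 'ft_torque': array([-0.039, -0.025, -0.038]), 'finger_force': 0.0, 'gripper_width': 0.08530269019388487}
```

```bash
python3 - <<'E'
import cv2
a=cv2.imread("pics/top0.png")[130:370,130:500];cv2.imwrite("pics/topc.png",cv2.resize(a,None,fx=2.1,fy=2.1,interpolation=2))
a=cv2.imread("pics/side0.png")[170:350,200:450];cv2.imwrite("pics/sidec.png",cv2.resize(a,None,fx=3.2,fy=3.2,interpolation=2))
E
```

```text
(no output)
```

View pics/topc.png

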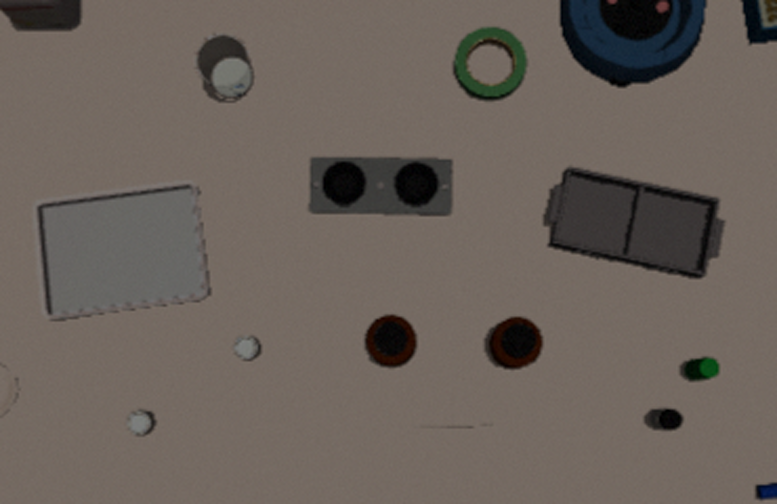

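View pics/sidec.png

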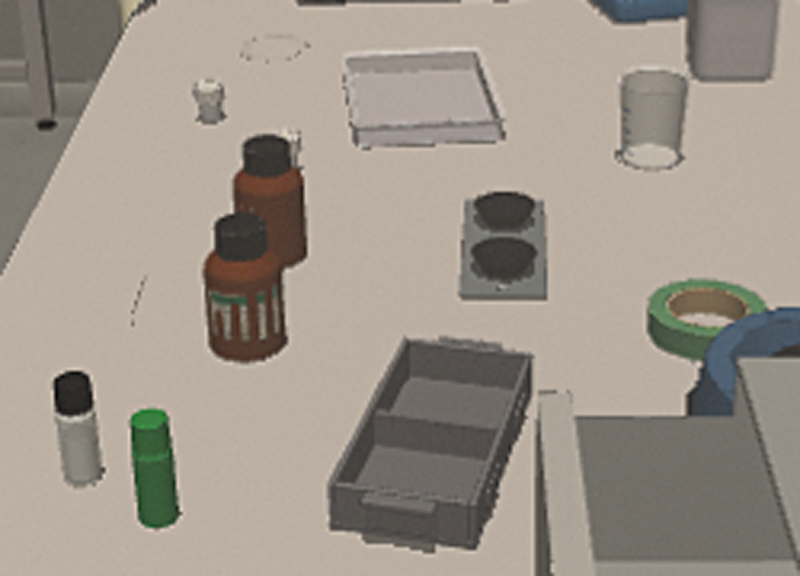

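```bash
python3 - <<'E'
from h import *
np.set_printoptions(precision=4,suppress=True)
P={"botA cap":((391,336),(267,143)),"botB cap":((519,338),(240,222)),"vial cap":((671,419),(72,378)),"green":((709,367),(150,415)),
"pot far":((141,422),(208,84)),"pot near":((247,347),(291,135)),
"cup+":((344,183),(504,206)),"cup-":((416,184),(504,253)),
"cr1":((549,245),(408,340)),"cr2":((572,168),(531,352)),"cr3":((702,275),(331,487)),"cr4":((718,198),(474,514)),
"tr1":((38,204),(476,50)),"tr2":((195,185),(502,132)),"tr3":((208,297),(355,140)),"tr4":((50,319),(344,58))}
r={}
for n,(t,s) in P.items():
    t=130+(t[0]+.5)/2.1-.5,130+(t[1]+.5)/2.1-.5; s=200+(s[0]+.5)/3.2-.5,170+(s[1]+.5)/3.2-.5
    p,e=tri(ray("top",t),ray("side",s)); r[n]=p; print(n,p,"gap",round(e,4))
cr=[r[f"cr{i}"] for i in (1,2,3,4)];c=np.mean(cr,0)
d=(cr[0]+cr[1]-cr[2]-cr[3])[:2]/2;w=(cr[1]+cr[3]-cr[0]-cr[2])[:2]/2
print("crate",c,"len",np.linalg.norm(d),"wid",np.linalg.norm(w),"dir",d/np.linalg.norm(d),"bays",c[:2]+.039*d/np.linalg.norm(d),c[:2]-.039*d/np.linalg.norm(d))
print("tray",np.mean([r[f"tr{i}"] for i in (1,2,3,4)],0))
for c,k in(("top",2.1),):
  for n,z in(("botA",.089),):pass
E
```

```text
botA cap [ 0.4385 -0.008   0.0899] gap 0.0025
botB cap [ 0.4341 -0.1319  0.09  ] gap 0.003
vial cap [ 0.3547 -0.2795  0.0664] gap 0.0011
green [ 0.4047 -0.3188  0.0673] gap 0.0009
pot far [0.3599 0.2474 0.0331] gap 0.0025
pot near [0.4367 0.1407 0.0313] gap 0.0034
cup+ [0.6048 0.0404 0.0171] gap 0.0016
cup- [ 0.6024 -0.0351  0.0171] gap 0.0011
cr1 [ 0.5364 -0.1707  0.0261] gap 0.0037
cr2 [ 0.6135 -0.1966  0.0331] gap 0.0001
cr3 [ 0.5003 -0.3263  0.026 ] gap 0.0002
cr4 [ 0.5788 -0.3474  0.0242] gap 0.0033
tr1 [0.5885 0.3618 0.0195] gap 0.0019
tr2 [0.6076 0.1988 0.0083] gap 0.0015
tr3 [0.4876 0.1844 0.0082] gap 0.003
tr4 [0.4682 0.347  0.0181] gap 0.0004
crate [ 0.5572 -0.2603  0.0273] len 0.1572922149490461 wid 0.08127122605647888 dir [0.225  0.9744] bays [ 0.566  -0.2223] [ 0.5485 -0.2983]
tray [0.538  0.273  0.0135]
```

```bash
python3 -m pendant '[{"hand":80,"x":16,"y":-33,"z":-8},{"hand":80,"x":32,"y":-66,"z":-16},{"hand":80,"x":48,"y":-99,"z":-24},{"hand":80,"x":64,"y":-132,"z":-32},{"hand":80,"x":80,"y":-165,"z":-40}]' 40
python3 -m pendant '[{"hand":80,"x":16,"y":-33},{"hand":80,"x":32,"y":-66},{"hand":80,"x":48,"y":-99},{"hand":80,"x":64,"y":-132},{"hand":80,"x":80,"y":-165}]'
python3 -m pendant '[{"hand":80,"x":15,"y":-33},{"hand":80,"x":30,"y":-66},{"hand":80,"x":45,"y":-99},{"hand":80,"x":60,"y":-130},{"hand":80,"x":72,"y":-161}]'
```

```text
invalid input at $[0]: expected keys hand, x, y, z, ax, ay, az
invalid input at $[0]: expected keys hand, x, y, z, ax, ay, az
invalid input at $[0]: expected keys hand, x, y, z, ax, ay, az
```

```bash
python3 -m pendant '[{"hand":80,"x":80,"y":-165,"z":-40,"ax":0,"ay":0,"az":0},{"hand":80,"x":80,"y":-165,"z":-40,"ax":0,"ay":0,"az":0},{"hand":80,"x":80,"y":-165,"z":-40,"ax":0,"ay":0,"az":0},{"hand":80,"x":80,"y":-165,"z":-40,"ax":0,"ay":0,"az":0},{"hand":80,"x":80,"y":-165,"z":-40,"ax":0,"ay":0,"az":0}]' 40
python3 -m pendant '[{"hand":80,"x":80,"y":-165,"z":0,"ax":0,"ay":0,"az":0},{"hand":80,"x":80,"y":-165,"z":0,"ax":0,"ay":0,"az":0},{"hand":80,"x":80,"y":-165,"z":0,"ax":0,"ay":0,"az":0},{"hand":80,"x":80,"y":-165,"z":0,"ax":0,"ay":0,"az":0},{"hand":80,"x":80,"y":-165,"z":0,"ax":0,"ay":0,"az":0}]'
python3 -m pendant '[{"hand":80,"x":72,"y":-161,"z":0,"ax":0,"ay":0,"az":0},{"hand":80,"x":72,"y":-161,"z":0,"ax":0,"ay":0,"az":0},{"hand":80,"x":72,"y":-161,"z":0,"ax":0,"ay":0,"az":0},{"hand":80,"x":72,"y":-161,"z":0,"ax":0,"ay":0,"az":0},{"hand":80,"x":72,"y":-161,"z":0,"ax":0,"ay":0,"az":0}]'
```

```text
clock: 2.12
tool_pos: [0.2862, 0.3136, 0.1903]
orientation: [-0.633, -3.077, 0.005]
contact_force: [-0.5, 0.1, -0.1]
gripper_width: 0.0802
finger_force: 0.0
clock: 2.53
tool_pos: [0.3676, 0.1491, 0.1916]
orientation: [0.636, 3.075, -0.002]
contact_force: [0.3, 0.4, 0.5]
gripper_width: 0.0798
finger_force: 0.0
clock: 2.95
tool_pos: [0.441, -0.013, 0.1917]
orientation: [0.638, 3.072, -0.003]
contact_force: [1.4, -0.3, 0.7]
gripper_width: 0.0801
finger_force: 0.0
```

```bash
python3 -m pendant '[{"hand":80,"x":0,"y":0,"z":-40,"ax":0,"ay":0,"az":0},{"hand":80,"x":0,"y":0,"z":-80,"ax":0,"ay":0,"az":0},{"hand":80,"x":0,"y":0,"z":-120,"ax":0,"ay":0,"az":0},{"hand":80,"x":0,"y":0,"z":-145,"ax":0,"ay":0,"az":0},{"hand":80,"x":0,"y":0,"z":-155,"ax":0,"ay":0,"az":0}]'
python3 -m pendant '[{"hand":40,"x":0,"y":0,"z":0,"ax":0,"ay":0,"az":0},{"hand":40,"x":0,"y":0,"z":0,"ax":0,"ay":0,"az":0},{"hand":40,"x":0,"y":0,"z":0,"ax":0,"ay":0,"az":0},{"hand":40,"x":0,"y":0,"z":0,"ax":0,"ay":0,"az":0},{"hand":40,"x":0,"y":0,"z":0,"ax":0,"ay":0,"az":0}]' 40
```

```text
clock: 3.37
tool_pos: [0.4347, -0.0079, 0.0328]
orientation: [-0.629, -3.071, 0.002]
contact_force: [-0.6, 0.4, 0.7]
gripper_width: 0.0797
finger_force: 0.0
clock: 3.78
tool_pos: [0.4393, -0.0082, 0.0374]
orientation: [0.629, 3.076, 0.001]
contact_force: [0.0, 0.3, -2.0]
gripper_width: 0.0492
finger_force: 41.6
```

```bash
python3 -m pendant '[{"hand":40,"x":0,"y":0,"z":30,"ax":0,"ay":0,"az":0},{"hand":40,"x":0,"y":0,"z":65,"ax":0,"ay":0,"az":0},{"hand":40,"x":0,"y":0,"z":100,"ax":0,"ay":0,"az":0},{"hand":40,"x":12,"y":-20,"z":110,"ax":0,"ay":0,"az":0},{"hand":40,"x":28,"y":-48,"z":110,"ax":0,"ay":0,"az":0}]'
python3 -m pendant '[{"hand":40,"x":20,"y":-34,"z":0,"ax":0,"ay":0,"az":0},{"hand":40,"x":40,"y":-68,"z":0,"ax":0,"ay":0,"az":0},{"hand":40,"x":60,"y":-102,"z":0,"ax":0,"ay":0,"az":0},{"hand":40,"x":80,"y":-134,"z":0,"ax":0,"ay":0,"az":0},{"hand":40,"x":92,"y":-155,"z":0,"ax":0,"ay":0,"az":0}]'
python3 -m pendant '[{"hand":40,"x":8,"y":-11,"z":0,"ax":0,"ay":0,"az":0},{"hand":40,"x":8,"y":-11,"z":0,"ax":0,"ay":0,"az":0},{"hand":40,"x":8,"y":-11,"z":-20,"ax":0,"ay":0,"az":0},{"hand":40,"x":8,"y":-11,"z":-45,"ax":0,"ay":0,"az":0},{"hand":40,"x":8,"y":-11,"z":-65,"ax":0,"ay":0,"az":0}]'
```

```text
clock: 4.2
tool_pos: [0.4684, -0.0555, 0.1508]
orientation: [0.623, 3.072, 0.002]
contact_force: [1.1, -0.2, -2.1]
gripper_width: 0.0492
finger_force: 42.4
clock: 4.62
tool_pos: [0.5605, -0.2148, 0.147]
orientation: [0.632, 3.074, -0.002]
contact_force: [0.6, -0.0, -0.9]
gripper_width: 0.049
finger_force: 42.4
clock: 5.03
tool_pos: [0.5657, -0.2215, 0.0809]
orientation: [0.629, 3.078, 0.001]
contact_force: [-0.5, -0.3, -1.9]
gripper_width: 0.0491
finger_force: 42.4
```

```bash
python3 -m pendant '[{"hand":40,"x":0,"y":0,"z":-15,"ax":0,"ay":0,"az":0},{"hand":40,"x":0,"y":0,"z":-28,"ax":0,"ay":0,"az":0},{"hand":40,"x":0,"y":0,"z":-36,"ax":0,"ay":0,"az":0},{"hand":40,"x":0,"y":0,"z":-40,"ax":0,"ay":0,"az":0},{"hand":40,"x":0,"y":0,"z":-40,"ax":0,"ay":0,"az":0}]'
python3 -m pendant '[{"hand":40,"x":0,"y":0,"z":-1,"ax":0,"ay":0,"az":0},{"hand":40,"x":0,"y":0,"z":-1,"ax":0,"ay":0,"az":0}]'
```

```text
clock: 5.45
tool_pos: [0.5656, -0.2215, 0.0418]
orientation: [-0.629, -3.077, -0.0]
contact_force: [0.1, 0.4, -2.3]
gripper_width: 0.049
finger_force: 42.8
clock: 5.62
tool_pos: [0.567, -0.2222, 0.0412]
orientation: [0.629, 3.076, -0.0]
contact_force: [1.0, 0.2, -0.8]
gripper_width: 0.0495
finger_force: 42.8
```

```bash
python3 -m pendant '[{"hand":40,"x":0,"y":0,"z":-1,"ax":0,"ay":0,"az":0},{"hand":40,"x":0,"y":0,"z":-1,"ax":0,"ay":0,"az":0}]'
python3 -c "
from h import *
cv2.imwrite('pics/s1.png',cv2.resize(robot.capture('side')[170:350,200:450],None,fx=3.2,fy=3.2,interpolation=2))"
```

```text
clock: 5.78
tool_pos: [0.5669, -0.2222, 0.0412]
orientation: [0.629, 3.076, 0.0]
contact_force: [-2.2, 1.3, 7.4]
gripper_width: 0.049
finger_force: 43.4
```

View pics/s1.png

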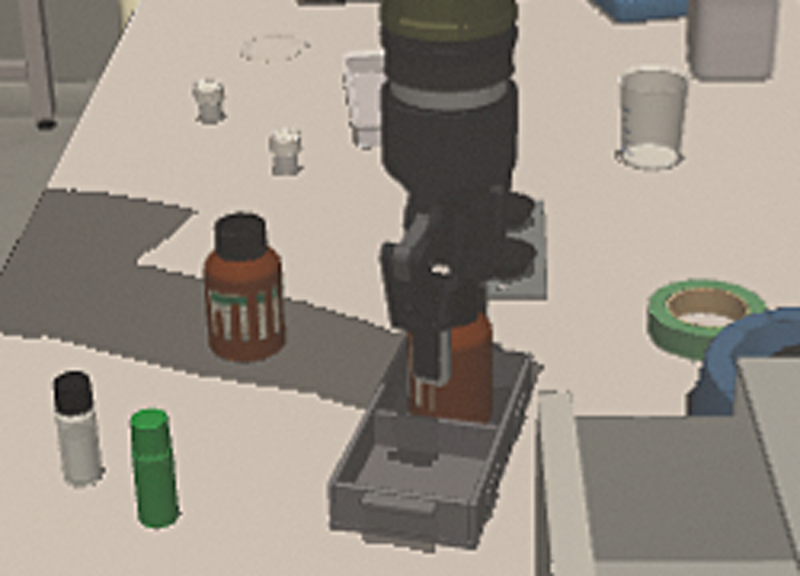

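Picture: bottle 1 stands in the far bay (crop ~(450,370)), the floor pressing back with ~8 N; release and fetch bottle B.

```bash
python3 -m pendant '[{"hand":65,"x":0,"y":0,"z":0,"ax":0,"ay":0,"az":0},{"hand":65,"x":0,"y":0,"z":0,"ax":0,"ay":0,"az":0},{"hand":65,"x":0,"y":0,"z":15,"ax":0,"ay":0,"az":0},{"hand":65,"x":0,"y":0,"z":50,"ax":0,"ay":0,"az":0},{"hand":65,"x":0,"y":0,"z":90,"ax":0,"ay":0,"az":0}]'
python3 -m pendant '[{"hand":80,"x":-10,"y":7,"z":21,"ax":0,"ay":0,"az":0},{"hand":80,"x":-40,"y":28,"z":21,"ax":0,"ay":0,"az":0},{"hand":80,"x":-72,"y":49,"z":21,"ax":0,"ay":0,"az":0},{"hand":80,"x":-104,"y":70,"z":21,"ax":0,"ay":0,"az":0},{"hand":80,"x":-132,"y":90,"z":21,"ax":0,"ay":0,"az":0}]'
python3 -m pendant '[{"hand":80,"x":0,"y":0,"z":0,"ax":0,"ay":0,"az":0},{"hand":80,"x":0,"y":0,"z":-40,"ax":0,"ay":0,"az":0},{"hand":80,"x":0,"y":0,"z":-75,"ax":0,"ay":0,"az":0},{"hand":80,"x":0,"y":0,"z":-105,"ax":0,"ay":0,"az":0},{"hand":80,"x":0,"y":0,"z":-114,"ax":0,"ay":0,"az":0}]'
python3 -m pendant '[{"hand":40,"x":0,"y":0,"z":0,"ax":0,"ay":0,"az":0},{"hand":40,"x":0,"y":0,"z":0,"ax":0,"ay":0,"az":0},{"hand":40,"x":0,"y":0,"z":0,"ax":0,"ay":0,"az":0},{"hand":40,"x":0,"y":0,"z":0,"ax":0,"ay":0,"az":0},{"hand":40,"x":0,"y":0,"z":0,"ax":0,"ay":0,"az":0}]' 40
```

```text
clock: 6.25
tool_pos: [0.5641, -0.2214, 0.1277]
orientation: [-0.629, -3.072, -0.002]
contact_force: [1.1, -0.3, -0.1]
gripper_width: 0.0648
finger_force: 0.0
clock: 6.67
tool_pos: [0.4323, -0.1314, 0.1503]
orientation: [-0.631, -3.077, -0.0]
contact_force: [1.0, 0.1, 0.5]
gripper_width: 0.0802
finger_force: 0.0
clock: 7.08
tool_pos: [0.4315, -0.1314, 0.033]
orientation: [-0.629, -3.072, -0.001]
contact_force: [-1.3, -0.1, -0.4]
gripper_width: 0.0802
finger_force: 0.0
clock: 7.5
tool_pos: [0.4358, -0.1327, 0.0377]
orientation: [0.629, 3.075, -0.0]
contact_force: [0.3, 0.4, 3.0]
gripper_width: 0.0492
finger_force: 41.5
```

```bash
python3 -m pendant '[{"hand":40,"x":0,"y":0,"z":30,"ax":0,"ay":0,"az":0},{"hand":40,"x":0,"y":0,"z":65,"ax":0,"ay":0,"az":0},{"hand":40,"x":0,"y":0,"z":100,"ax":0,"ay":0,"az":0},{"hand":40,"x":12,"y":-18,"z":110,"ax":0,"ay":0,"az":0},{"hand":40,"x":30,"y":-45,"z":110,"ax":0,"ay":0,"az":0}]'
python3 -m pendant '[{"hand":40,"x":21,"y":-31,"z":0,"ax":0,"ay":0,"az":0},{"hand":40,"x":42,"y":-61,"z":0,"ax":0,"ay":0,"az":0},{"hand":40,"x":63,"y":-91,"z":0,"ax":0,"ay":0,"az":0},{"hand":40,"x":84,"y":-121,"z":0,"ax":0,"ay":0,"az":0},{"hand":40,"x":84,"y":-121,"z":0,"ax":0,"ay":0,"az":0}]'
python3 -m pendant '[{"hand":40,"x":0,"y":0,"z":-20,"ax":0,"ay":0,"az":0},{"hand":40,"x":0,"y":0,"z":-45,"ax":0,"ay":0,"az":0},{"hand":40,"x":0,"y":0,"z":-70,"ax":0,"ay":0,"az":0},{"hand":40,"x":0,"y":0,"z":-90,"ax":0,"ay":0,"az":0},{"hand":40,"x":0,"y":0,"z":-98,"ax":0,"ay":0,"az":0}]'
python3 -m pendant '[{"hand":40,"x":0,"y":0,"z":-4,"ax":0,"ay":0,"az":0},{"hand":40,"x":0,"y":0,"z":-7,"ax":0,"ay":0,"az":0},{"hand":40,"x":0,"y":0,"z":-8,"ax":0,"ay":0,"az":0},{"hand":40,"x":0,"y":0,"z":-9,"ax":0,"ay":0,"az":0},{"hand":40,"x":0,"y":0,"z":-9,"ax":0,"ay":0,"az":0}]'
```

```text
clock: 7.92
tool_pos: [0.4656, -0.1769, 0.151]
orientation: [0.625, 3.072, -0.0]
contact_force: [0.8, 0.1, -1.2]
gripper_width: 0.0489
finger_force: 42.2
clock: 8.33
tool_pos: [0.553, -0.3045, 0.1465]
orientation: [0.634, 3.07, -0.006]
contact_force: [1.9, 0.1, -1.2]
gripper_width: 0.049
finger_force: 42.3
clock: 8.75
tool_pos: [0.5462, -0.2971, 0.0456]
orientation: [-0.629, -3.073, -0.002]
contact_force: [-0.1, -0.4, -2.2]
gripper_width: 0.0489
finger_force: 42.3
clock: 9.17
tool_pos: [0.549, -0.2986, 0.0417]
orientation: [0.63, 3.076, -0.001]
contact_force: [-2.4, 2.4, 5.2]
gripper_width: 0.049
finger_force: 42.9
```

```bash
python3 -m pendant '[{"hand":62,"x":0,"y":0,"z":0,"ax":0,"ay":0,"az":0},{"hand":62,"x":0,"y":0,"z":0,"ax":0,"ay":0,"az":0},{"hand":62,"x":0,"y":0,"z":15,"ax":0,"ay":0,"az":0},{"hand":62,"x":0,"y":0,"z":50,"ax":0,"ay":0,"az":0},{"hand":62,"x":0,"y":0,"z":90,"ax":0,"ay":0,"az":0}]'
python3 -m pendant '[{"hand":60,"x":0,"y":10,"z":30,"ax":0,"ay":0,"az":0},{"hand":60,"x":-10,"y":45,"z":30,"ax":0,"ay":0,"az":0},{"hand":60,"x":-20,"y":85,"z":30,"ax":0,"ay":0,"az":0},{"hand":60,"x":-30,"y":125,"z":30,"ax":0,"ay":0,"az":0},{"hand":60,"x":-40,"y":165,"z":30,"ax":0,"ay":0,"az":0}]'
python3 -m pendant '[{"hand":60,"x":-9,"y":38,"z":0,"ax":0,"ay":0,"az":0},{"hand":60,"x":-18,"y":76,"z":0,"ax":0,"ay":0,"az":0},{"hand":60,"x":-27,"y":114,"z":0,"ax":0,"ay":0,"az":0},{"hand":60,"x":-36,"y":152,"z":0,"ax":0,"ay":0,"az":0},{"hand":60,"x":-45,"y":190,"z":0,"ax":0,"ay":0,"az":0}]'
python3 -m pendant '[{"hand":45,"x":-12,"y":38,"z":0,"ax":0,"ay":0,"az":0},{"hand":45,"x":-22,"y":70,"z":0,"ax":0,"ay":0,"az":0},{"hand":45,"x":-27,"y":84,"z":-15,"ax":0,"ay":0,"az":0},{"hand":45,"x":-27,"y":84,"z":-50,"ax":0,"ay":0,"az":0},{"hand":45,"x":-27,"y":84,"z":-85,"ax":0,"ay":0,"az":0}]'
```

```text
clock: 9.58
tool_pos: [0.5467, -0.2974, 0.1284]
orientation: [-0.629, -3.073, -0.002]
contact_force: [0.9, -0.6, 1.0]
gripper_width: 0.0619
finger_force: 0.0
clock: 10.0
tool_pos: [0.5085, -0.1322, 0.1603]
orientation: [0.631, 3.075, 0.0]
contact_force: [1.2, 0.2, 0.7]
gripper_width: 0.0599
finger_force: 0.0
clock: 10.42
tool_pos: [0.4633, 0.0585, 0.1602]
orientation: [0.63, 3.075, 0.001]
contact_force: [0.8, 0.3, 0.6]
gripper_width: 0.0597
finger_force: 0.0
clock: 10.83
tool_pos: [0.4388, 0.1431, 0.0756]
orientation: [0.624, 3.072, 0.006]
contact_force: [0.9, 0.3, -0.7]
gripper_width: 0.0449
finger_force: 0.0
```

```bash
python3 - <<'E'
from h import *
a=robot.capture('side')[170:350,200:450];b=robot.capture('top')[200:380,130:380]
cv2.imwrite('pics/s2.png',np.hstack([cv2.resize(v,None,fx=1.6*2/2,fy=1.6,interpolation=2) for v in(a,b)]))
for n in("pot_1",):
  for c in("side","top"):print(c,[(np.round(d["position"],1),round(d["p"],2),atz(c,d["position"],0)[:2].round(4)) for d in robot.landmark_of(c,n)])
print(robot.state()["tool_pos"])
E
```

```text
side [(array([269.8, 204.4]), 0.47, array([0.3681, 0.2668])), (array([289.9, 225.5]), 0.43, array([0.4363, 0.1267])), (array([335.4, 311.1]), 0.41, array([ 0.5552, -0.2555]))]
top []
[0.43610862 0.14067859 0.07477482]
```

View pics/s2.png

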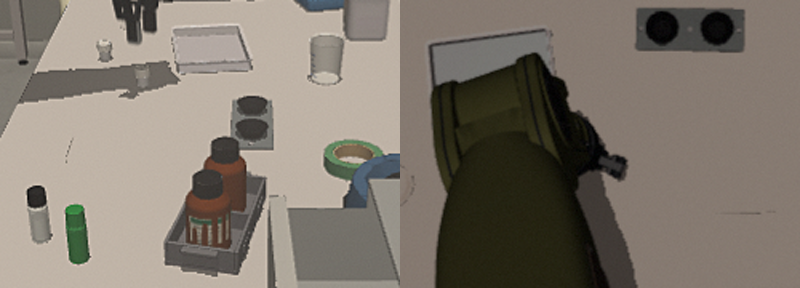

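Both bottles stand upright in their bays (crop (207,205), (225,170)); the near pot at (142,76) is still in place beneath the gripper.

```bash
python3 -m pendant '[{"hand":45,"x":0,"y":0,"z":-25,"ax":0,"ay":0,"az":0},{"hand":45,"x":0,"y":0,"z":-45,"ax":0,"ay":0,"az":0},{"hand":45,"x":0,"y":0,"z":-55,"ax":0,"ay":0,"az":0},{"hand":45,"x":0,"y":0,"z":-59,"ax":0,"ay":0,"az":0},{"hand":45,"x":0,"y":0,"z":-59,"ax":0,"ay":0,"az":0}]'
python3 -m pendant '[{"hand":18,"x":0,"y":0,"z":0,"ax":0,"ay":0,"az":0},{"hand":18,"x":0,"y":0,"z":0,"ax":0,"ay":0,"az":0},{"hand":18,"x":0,"y":0,"z":0,"ax":0,"ay":0,"az":0},{"hand":18,"x":0,"y":0,"z":0,"ax":0,"ay":0,"az":0},{"hand":18,"x":0,"y":0,"z":0,"ax":0,"ay":0,"az":0}]' 25
python3 -m pendant '[{"hand":18,"x":0,"y":0,"z":10,"ax":0,"ay":0,"az":0},{"hand":18,"x":0,"y":0,"z":25,"ax":0,"ay":0,"az":0},{"hand":18,"x":0,"y":0,"z":50,"ax":0,"ay":0,"az":0},{"hand":18,"x":0,"y":0,"z":70,"ax":0,"ay":0,"az":0},{"hand":18,"x":0,"y":0,"z":70,"ax":0,"ay":0,"az":0}]'
```

```text
clock: 11.45
tool_pos: [0.4377, 0.1409, 0.0164]
orientation: [0.631, 3.076, 0.002]
contact_force: [-0.4, -0.4, -0.1]
gripper_width: 0.045
finger_force: 0.0
clock: 11.87
tool_pos: [0.4381, 0.1412, 0.017]
orientation: [0.63, 3.074, 0.002]
contact_force: [-0.3, 0.2, 6.2]
gripper_width: 0.0236
finger_force: 24.6
clock: 12.28
tool_pos: [0.4394, 0.1418, 0.0894]
orientation: [0.629, 3.071, 0.006]
contact_force: [0.3, 0.1, -0.4]
gripper_width: 0.0239
finger_force: 24.8
```

```bash
python3 - <<'E'
from h import *
a=robot.capture('side')[150:240,230:350]
cv2.imwrite('pics/s3.png',cv2.resize(a,None,fx=5,fy=5,interpolation=2))
E
```

```text
(no output)
```

View pics/s3.png

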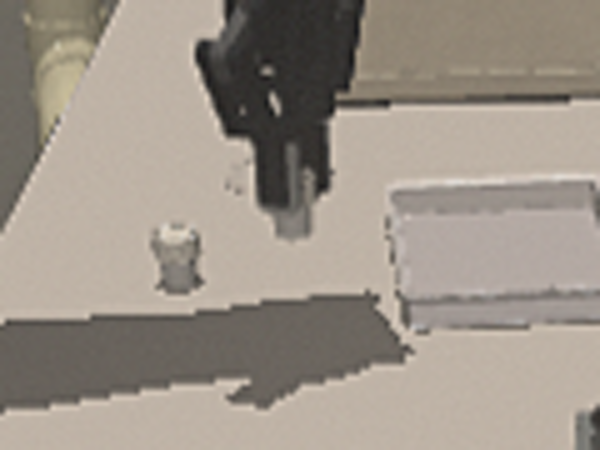

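```bash
python3 - <<'E'
from h import *
for z in(.062,.066,.07,.074):print(z,proj("side",(.4385,.1415-.009,z)))
E
```

```text
0.062 [289.76502904 201.91350773]
0.066 [289.68624538 200.41940255]
0.07 [289.60721063 198.92100289]
0.074 [289.52792342 197.41828688]
```

```bash
python3 -m pendant '[{"hand":18,"x":28,"y":-17,"z":0,"ax":0,"ay":0,"az":0},{"hand":18,"x":62,"y":-37,"z":0,"ax":0,"ay":0,"az":0},{"hand":18,"x":96,"y":-57,"z":0,"ax":0,"ay":0,"az":0},{"hand":18,"x":130,"y":-77,"z":0,"ax":0,"ay":0,"az":0},{"hand":18,"x":154,"y":-92,"z":0,"ax":0,"ay":0,"az":0}]'
python3 -m pendant '[{"hand":18,"x":14,"y":-9,"z":0,"ax":0,"ay":0,"az":0},{"hand":18,"x":14,"y":-9,"z":-10,"ax":0,"ay":0,"az":0},{"hand":18,"x":14,"y":-9,"z":-30,"ax":0,"ay":0,"az":0},{"hand":18,"x":14,"y":-9,"z":-50,"ax":0,"ay":0,"az":0},{"hand":18,"x":14,"y":-9,"z":-58,"ax":0,"ay":0,"az":0}]'
python3 -m pendant '[{"hand":18,"x":0,"y":0,"z":-3,"ax":0,"ay":0,"az":0},{"hand":18,"x":0,"y":0,"z":-5,"ax":0,"ay":0,"az":0},{"hand":18,"x":0,"y":0,"z":-6,"ax":0,"ay":0,"az":0},{"hand":18,"x":0,"y":0,"z":-6,"ax":0,"ay":0,"az":0}]'
```

```text
clock: 12.75
tool_pos: [0.5929, 0.047, 0.0845]
orientation: [0.631, 3.076, -0.0]
contact_force: [1.1, 1.3, 0.5]
gripper_width: 0.0236
finger_force: 24.8
clock: 13.17
tool_pos: [0.6031, 0.0399, 0.0247]
orientation: [-0.629, -3.076, 0.001]
contact_force: [4.6, -1.1, 7.9]
gripper_width: 0.0235
finger_force: 25.4
clock: 13.5
tool_pos: [0.6044, 0.0399, 0.023]
orientation: [0.629, 3.076, -0.0]
contact_force: [-0.6, -1.3, 8.9]
gripper_width: 0.0237
finger_force: 25.5
```

```bash
python3 -m pendant '[{"hand":40,"x":0,"y":0,"z":0,"ax":0,"ay":0,"az":0},{"hand":40,"x":0,"y":0,"z":0,"ax":0,"ay":0,"az":0},{"hand":40,"x":0,"y":0,"z":0,"ax":0,"ay":0,"az":0},{"hand":40,"x":0,"y":0,"z":25,"ax":0,"ay":0,"az":0},{"hand":40,"x":0,"y":0,"z":60,"ax":0,"ay":0,"az":0}]'
python3 -m pendant '[{"hand":45,"x":-25,"y":22,"z":30,"ax":0,"ay":0,"az":0},{"hand":45,"x":-53,"y":46,"z":30,"ax":0,"ay":0,"az":0},{"hand":45,"x":-82,"y":70,"z":30,"ax":0,"ay":0,"az":0},{"hand":45,"x":-108,"y":92,"z":30,"ax":0,"ay":0,"az":0},{"hand":45,"x":-136,"y":116,"z":30,"ax":0,"ay":0,"az":0}]'
python3 - <<'E'
from h import *
a=robot.capture('side')[190:280,310:430];b=robot.capture('top')[180:250,260:360]
cv2.imwrite('pics/s4.png',np.hstack([cv2.resize(v,(400,300),interpolation=2) for v in(a,b)]))
E
```

```text
clock: 13.92
tool_pos: [0.6, 0.0397, 0.0779]
orientation: [-0.628, -3.068, 0.004]
contact_force: [0.5, 0.7, 0.3]
gripper_width: 0.0396
finger_force: 0.0
clock: 14.33
tool_pos: [0.4666, 0.1564, 0.1112]
orientation: [-0.631, -3.077, 0.0]
contact_force: [0.7, 1.1, 0.4]
gripper_width: 0.0448
finger_force: 0.0
```

View pics/s4.png

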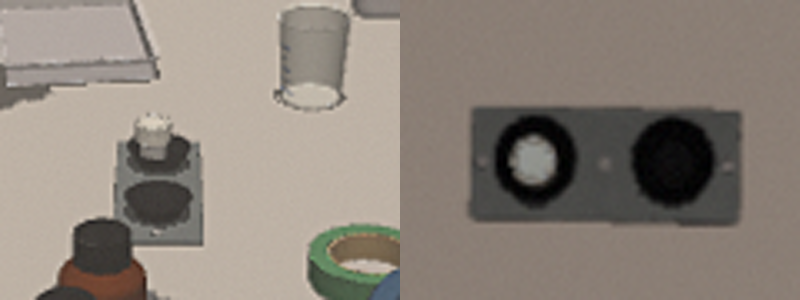

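```bash
python3 - <<'E'
from h import *
print(tri(ray("side",(355.9,225.5)),ray("top",(293.2,217.0))))
def s(x,y):return(310+x*.3-.35,190+y*.3-.35)
def t(x,y):return(260+(x-400)/4-.4,180+y*.2333-.4)
print("captop",tri(ray("side",s(153,119)),ray("top",t(533,160))))
for x,y,n in((534,160,"cup+"),(673,161,"cup-")):print(n,atz("top",t(x,y),.018))
for p in((.6036,.0405,.037),(.6036,.0405,.018)):print(proj("side",p),proj("top",p))
E
```

```text
(array([0.60095917, 0.0398869 , 0.03939929]), np.float64(0.00024885681422825816))
captop (array([0.60062049, 0.04059878, 0.03956512]), np.float64(0.0011948691864313626))
cup+ [0.60536699 0.04140655 0.018     ]
cup- [ 0.60326402 -0.03506146  0.018     ]
[357.06346067 226.30251764] [292.97782255 216.07328174]
[356.98047222 233.60036014] [293.52036339 217.70905562]
```

Pot 1 sits upright in the +y cup (crop (153,135)), but about 3–4 mm short in x; I'll recentre it later. Now pot 2.

```bash
python3 -m pendant '[{"hand":45,"x":-28,"y":23,"z":0,"ax":0,"ay":0,"az":0},{"hand":45,"x":-57,"y":47,"z":0,"ax":0,"ay":0,"az":0},{"hand":45,"x":-86,"y":71,"z":0,"ax":0,"ay":0,"az":0},{"hand":45,"x":-110,"y":91,"z":-10,"ax":0,"ay":0,"az":0},{"hand":45,"x":-110,"y":91,"z":-40,"ax":0,"ay":0,"az":0}]'
python3 -m pendant '[{"hand":45,"x":0,"y":0,"z":-25,"ax":0,"ay":0,"az":0},{"hand":45,"x":0,"y":0,"z":-45,"ax":0,"ay":0,"az":0},{"hand":45,"x":0,"y":0,"z":-53,"ax":0,"ay":0,"az":0},{"hand":45,"x":0,"y":0,"z":-56,"ax":0,"ay":0,"az":0},{"hand":45,"x":0,"y":0,"z":-56,"ax":0,"ay":0,"az":0}]'
python3 -m pendant '[{"hand":18,"x":0,"y":0,"z":0,"ax":0,"ay":0,"az":0},{"hand":18,"x":0,"y":0,"z":0,"ax":0,"ay":0,"az":0},{"hand":18,"x":0,"y":0,"z":0,"ax":0,"ay":0,"az":0},{"hand":18,"x":0,"y":0,"z":0,"ax":0,"ay":0,"az":0},{"hand":18,"x":0,"y":0,"z":0,"ax":0,"ay":0,"az":0}]' 25
python3 -m pendant '[{"hand":18,"x":0,"y":0,"z":10,"ax":0,"ay":0,"az":0},{"hand":18,"x":0,"y":0,"z":25,"ax":0,"ay":0,"az":0},{"hand":18,"x":0,"y":0,"z":50,"ax":0,"ay":0,"az":0},{"hand":18,"x":0,"y":0,"z":75,"ax":0,"ay":0,"az":0},{"hand":18,"x":0,"y":0,"z":85,"ax":0,"ay":0,"az":0}]'
```

```text
clock: 14.85
tool_pos: [0.3573, 0.2508, 0.0737]
orientation: [0.621, 3.077, 0.009]
contact_force: [1.2, -0.2, 0.0]
gripper_width: 0.0451
finger_force: 0.0
clock: 15.27
tool_pos: [0.3583, 0.2464, 0.0149]
orientation: [-0.631, -3.077, 0.002]
contact_force: [-0.2, 0.0, -0.8]
gripper_width: 0.0452
finger_force: 0.0
clock: 15.68
tool_pos: [0.3594, 0.2473, 0.0163]
orientation: [0.63, 3.076, 0.003]
contact_force: [0.7, -0.3, 6.6]
gripper_width: 0.0237
finger_force: 25.5
clock: 16.1
tool_pos: [0.3595, 0.2477, 0.1031]
orientation: [0.629, 3.075, 0.005]
contact_force: [1.5, -0.6, -0.3]
gripper_width: 0.0238
finger_force: 25.0
```

```bash
python3 -m pendant '[{"hand":18,"x":24,"y":-27,"z":0,"ax":0,"ay":0,"az":-0.11},{"hand":18,"x":48,"y":-55,"z":0,"ax":0,"ay":0,"az":-0.22},{"hand":18,"x":72,"y":-83,"z":0,"ax":0,"ay":0,"az":-0.33},{"hand":18,"x":96,"y":-111,"z":0,"ax":0,"ay":0,"az":-0.45},{"hand":18,"x":120,"y":-139,"z":0,"ax":0,"ay":0,"az":-0.57}]'
python3 -m pendant '[{"hand":18,"x":25,"y":-29,"z":0,"ax":0,"ay":0,"az":-0.12},{"hand":18,"x":50,"y":-58,"z":0,"ax":0,"ay":0,"az":-0.24},{"hand":18,"x":75,"y":-87,"z":0,"ax":0,"ay":0,"az":-0.36},{"hand":18,"x":100,"y":-116,"z":0,"ax":0,"ay":0,"az":-0.48},{"hand":18,"x":125,"y":-143,"z":0,"ax":0,"ay":0,"az":-0.6}]'
python3 -m pendant '[{"hand":18,"x":0,"y":0,"z":0,"ax":0,"ay":0,"az":0},{"hand":18,"x":0,"y":0,"z":-20,"ax":0,"ay":0,"az":0},{"hand":18,"x":0,"y":0,"z":-40,"ax":0,"ay":0,"az":0},{"hand":18,"x":0,"y":0,"z":-55,"ax":0,"ay":0,"az":0},{"hand":18,"x":0,"y":0,"z":-55,"ax":0,"ay":0,"az":0}]'
```

```text
clock: 16.52
tool_pos: [0.479, 0.1064, 0.1005]
orientation: [1.478, 2.772, 0.001]
contact_force: [-0.1, -0.2, 0.2]
gripper_width: 0.0236
finger_force: 25.0
clock: 16.93
tool_pos: [0.6039, -0.0371, 0.1002]
orientation: [-2.232, -2.21, 0.0]
contact_force: [0.5, 0.1, -0.3]
gripper_width: 0.0238
finger_force: 25.0
clock: 17.35
tool_pos: [0.6001, -0.035, 0.0419]
orientation: [-2.221, -2.215, 0.007]
contact_force: [-0.9, 0.1, -0.9]
gripper_width: 0.0239
finger_force: 25.1
```

```bash
python3 -m pendant '[{"hand":18,"x":1,"y":0,"z":-8,"ax":0,"ay":0,"az":0},{"hand":18,"x":1,"y":0,"z":-14,"ax":0,"ay":0,"az":0},{"hand":18,"x":1,"y":0,"z":-18,"ax":0,"ay":0,"az":0},{"hand":18,"x":1,"y":0,"z":-20,"ax":0,"ay":0,"az":0},{"hand":18,"x":1,"y":0,"z":-20,"ax":0,"ay":0,"az":0}]'
python3 -m pendant '[{"hand":18,"x":0,"y":0,"z":-2,"ax":0,"ay":0,"az":0},{"hand":18,"x":0,"y":0,"z":-2,"ax":0,"ay":0,"az":0}]'
python3 -m pendant '[{"hand":18,"x":0,"y":0,"z":-2,"ax":0,"ay":0,"az":0},{"hand":18,"x":0,"y":0,"z":-2,"ax":0,"ay":0,"az":0}]'
```

```text
clock: 17.77
tool_pos: [0.6042, -0.0351, 0.0253]
orientation: [-2.224, -2.218, 0.0]
contact_force: [-0.4, -0.3, 0.9]
gripper_width: 0.0234
finger_force: 25.1
clock: 17.93
tool_pos: [0.6045, -0.0352, 0.0235]
orientation: [2.224, 2.218, 0.001]
contact_force: [0.3, -0.5, -0.2]
gripper_width: 0.0232
finger_force: 25.1
clock: 18.1
tool_pos: [0.6049, -0.0353, 0.0224]
orientation: [2.224, 2.217, 0.002]
contact_force: [-0.8, -0.7, 3.8]
gripper_width: 0.0234
finger_force: 25.4
```

```bash
python3 -m pendant '[{"hand":42,"x":0,"y":0,"z":0,"ax":0,"ay":0,"az":0},{"hand":42,"x":0,"y":0,"z":0,"ax":0,"ay":0,"az":0},{"hand":42,"x":0,"y":0,"z":0,"ax":0,"ay":0,"az":0},{"hand":42,"x":0,"y":0,"z":30,"ax":0,"ay":0,"az":0},{"hand":42,"x":0,"y":0,"z":60,"ax":0,"ay":0,"az":0}]'
python3 -m pendant '[{"hand":42,"x":0,"y":38,"z":0,"ax":0,"ay":0,"az":0},{"hand":42,"x":0,"y":76,"z":0,"ax":0,"ay":0,"az":0},{"hand":42,"x":0,"y":76,"z":0,"ax":0,"ay":0,"az":0},{"hand":42,"x":0,"y":76,"z":-30,"ax":0,"ay":0,"az":0},{"hand":42,"x":0,"y":76,"z":-53,"ax":0,"ay":0,"az":0}]'
python3 -m pendant '[{"hand":18,"x":0,"y":0,"z":-4,"ax":0,"ay":0,"az":0},{"hand":18,"x":0,"y":0,"z":-4,"ax":0,"ay":0,"az":0},{"hand":18,"x":0,"y":0,"z":-4,"ax":0,"ay":0,"az":0},{"hand":18,"x":0,"y":0,"z":-4,"ax":0,"ay":0,"az":0},{"hand":18,"x":0,"y":0,"z":-4,"ax":0,"ay":0,"az":0}]' 20
python3 -m pendant '[{"hand":18,"x":0,"y":0,"z":-2,"ax":0,"ay":0,"az":0},{"hand":18,"x":0,"y":0,"z":-2,"ax":0,"ay":0,"az":0},{"hand":18,"x":0,"y":0,"z":-2,"ax":0,"ay":0,"az":0}]'
```

```text
clock: 18.52
tool_pos: [0.6019, -0.0351, 0.0797]
orientation: [-2.222, -2.215, 0.006]
contact_force: [0.2, -0.1, -0.1]
gripper_width: 0.042
finger_force: 0.0
clock: 18.93
tool_pos: [0.6055, 0.0418, 0.0285]
orientation: [2.221, 2.219, 0.004]
contact_force: [-0.1, -0.8, -1.1]
gripper_width: 0.0418
finger_force: 0.0
clock: 19.35
tool_pos: [0.6056, 0.0406, 0.0258]
orientation: [2.224, 2.216, 0.003]
contact_force: [-0.1, -0.2, -0.2]
gripper_width: 0.0242
finger_force: 19.6
clock: 19.6
tool_pos: [0.6045, 0.0407, 0.0227]
orientation: [2.225, 2.218, 0.001]
contact_force: [0.4, 0.1, -0.8]
gripper_width: 0.0239
finger_force: 19.6
```

```bash
python3 -m pendant '[{"hand":18,"x":0,"y":0,"z":-2,"ax":0,"ay":0,"az":0},{"hand":18,"x":0,"y":0,"z":-2,"ax":0,"ay":0,"az":0},{"hand":18,"x":0,"y":0,"z":-2,"ax":0,"ay":0,"az":0}]'
python3 -m pendant '[{"hand":42,"x":0,"y":0,"z":0,"ax":0,"ay":0,"az":0},{"hand":42,"x":0,"y":0,"z":0,"ax":0,"ay":0,"az":0},{"hand":42,"x":0,"y":0,"z":0,"ax":0,"ay":0,"az":0},{"hand":42,"x":0,"y":0,"z":30,"ax":0,"ay":0,"az":0},{"hand":42,"x":0,"y":0,"z":60,"ax":0,"ay":0,"az":0}]'
python3 -m pendant '[{"hand":45,"x":-30,"y":0,"z":20,"ax":0,"ay":0,"az":0},{"hand":45,"x":-65,"y":-5,"z":35,"ax":0,"ay":0,"az":0},{"hand":45,"x":-100,"y":-20,"z":40,"ax":0,"ay":0,"az":0},{"hand":45,"x":-120,"y":-50,"z":40,"ax":0,"ay":0,"az":0},{"hand":45,"x":-140,"y":-80,"z":40,"ax":0,"ay":0,"az":0}]'
python3 - <<'E'
from h import *
a=robot.capture('side')[190:280,310:430];b=robot.capture('top')[180:250,260:360]
cv2.imwrite('pics/s5.png',np.hstack([cv2.resize(v,(400,300),interpolation=2) for v in(a,b)]))
E
```

```text
clock: 19.85
tool_pos: [0.6047, 0.0408, 0.0208]
orientation: [2.224, 2.218, 0.001]
contact_force: [-0.5, -0.1, 3.3]
gripper_width: 0.0238
finger_force: 19.9
clock: 20.27
tool_pos: [0.6016, 0.0406, 0.0785]
orientation: [-2.222, -2.215, 0.008]
contact_force: [0.3, -0.2, 0.3]
gripper_width: 0.042
finger_force: 0.0
clock: 20.68
tool_pos: [0.4626, -0.0392, 0.1208]
orientation: [2.221, 2.221, 0.0]
contact_force: [0.8, -0.6, 0.2]
gripper_width: 0.0447
finger_force: 0.0
```

View pics/s5.png

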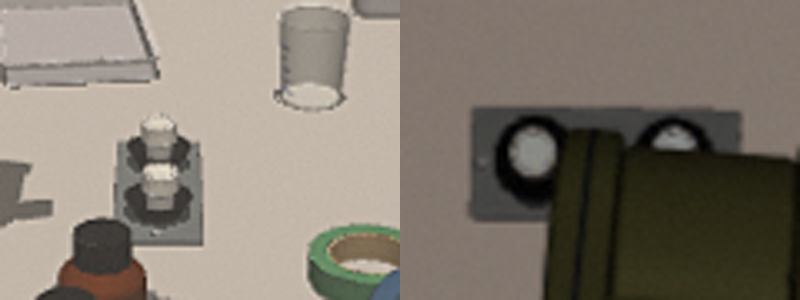

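Both pots are upright and centred in their cups (crop (158,135), (160,185)). Now the vial.

```bash
python3 -m pendant '[{"hand":45,"x":-16,"y":-34,"z":0,"ax":0,"ay":0,"az":0},{"hand":45,"x":-32,"y":-69,"z":0,"ax":0,"ay":0,"az":0},{"hand":45,"x":-48,"y":-104,"z":0,"ax":0,"ay":0,"az":0},{"hand":45,"x":-64,"y":-139,"z":0,"ax":0,"ay":0,"az":0},{"hand":45,"x":-80,"y":-174,"z":0,"ax":0,"ay":0,"az":0}]'
python3 -m pendant '[{"hand":45,"x":-15,"y":-33,"z":0,"ax":0,"ay":0,"az":0},{"hand":45,"x":-30,"y":-66,"z":0,"ax":0,"ay":0,"az":0},{"hand":45,"x":-30,"y":-66,"z":0,"ax":0,"ay":0,"az":0},{"hand":45,"x":-30,"y":-66,"z":-10,"ax":0,"ay":0,"az":0},{"hand":45,"x":-30,"y":-66,"z":-30,"ax":0,"ay":0,"az":0}]'
python3 -c "
from h import *
a=robot.capture('side')[260:350,190:310]
cv2.imwrite('pics/s6.png',cv2.resize(a,None,fx=5,fy=5,interpolation=2))"
```

```text
clock: 21.2
tool_pos: [0.384, -0.2144, 0.1203]
orientation: [2.223, 2.219, 0.001]
contact_force: [0.5, 0.8, -0.5]
gripper_width: 0.045
finger_force: 0.0
clock: 21.62
tool_pos: [0.3563, -0.2812, 0.0917]
orientation: [2.223, 2.212, 0.002]
contact_force: [1.8, 1.2, 0.4]
gripper_width: 0.045
finger_force: 0.0
```

View pics/s6.png

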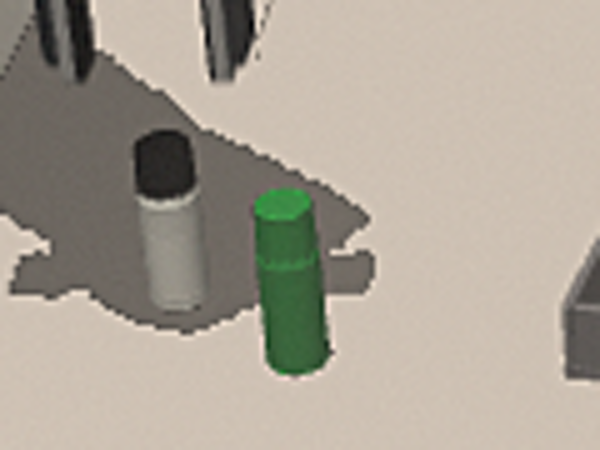

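The fingers (tips at (72,80), (222,80)) straddle the vial (164,165); the green look-alike (290,280) is clear in front. Descend and grip.

```bash
python3 -m pendant '[{"hand":40,"x":2,"y":0,"z":-20,"ax":0,"ay":0,"az":0},{"hand":40,"x":2,"y":0,"z":-40,"ax":0,"ay":0,"az":0},{"hand":40,"x":2,"y":0,"z":-55,"ax":0,"ay":0,"az":0},{"hand":40,"x":2,"y":0,"z":-60,"ax":0,"ay":0,"az":0},{"hand":40,"x":2,"y":0,"z":-60,"ax":0,"ay":0,"az":0}]'
python3 -m pendant '[{"hand":14,"x":0,"y":0,"z":0,"ax":0,"ay":0,"az":0},{"hand":14,"x":0,"y":0,"z":0,"ax":0,"ay":0,"az":0},{"hand":14,"x":0,"y":0,"z":0,"ax":0,"ay":0,"az":0},{"hand":14,"x":0,"y":0,"z":0,"ax":0,"ay":0,"az":0},{"hand":14,"x":0,"y":0,"z":0,"ax":0,"ay":0,"az":0}]' 25
python3 -m pendant '[{"hand":14,"x":0,"y":0,"z":15,"ax":0,"ay":0,"az":0},{"hand":14,"x":0,"y":0,"z":45,"ax":0,"ay":0,"az":0},{"hand":14,"x":0,"y":0,"z":80,"ax":0,"ay":0,"az":0},{"hand":14,"x":0,"y":0,"z":115,"ax":0,"ay":0,"az":0},{"hand":14,"x":0,"y":0,"z":130,"ax":0,"ay":0,"az":0}]'
```

```text
clock: 22.08
tool_pos: [0.3557, -0.278, 0.0293]
orientation: [-2.222, -2.217, 0.0]
contact_force: [-0.9, 0.6, -0.4]
gripper_width: 0.04
finger_force: 0.0
clock: 22.5
tool_pos: [0.3567, -0.2796, 0.0309]
orientation: [2.224, 2.217, 0.0]
contact_force: [-0.1, -0.0, 1.9]
gripper_width: 0.0212
finger_force: 26.9
clock: 22.92
tool_pos: [0.358, -0.2807, 0.1648]
orientation: [2.22, 2.213, 0.001]
contact_force: [1.4, -0.5, -0.3]
gripper_width: 0.0214
finger_force: 26.8
```

```bash
python3 -m pendant '[{"hand":14,"x":10,"y":30,"z":0,"ax":0,"ay":0,"az":0},{"hand":14,"x":22,"y":68,"z":0,"ax":0,"ay":0,"az":0},{"hand":14,"x":34,"y":106,"z":0,"ax":0,"ay":0,"az":0},{"hand":14,"x":46,"y":144,"z":0,"ax":0,"ay":0,"az":0},{"hand":14,"x":58,"y":182,"z":0,"ax":0,"ay":0,"az":0}]'
python3 -m pendant '[{"hand":14,"x":12,"y":38,"z":0,"ax":0,"ay":0,"az":0},{"hand":14,"x":24,"y":76,"z":0,"ax":0,"ay":0,"az":0},{"hand":14,"x":36,"y":114,"z":0,"ax":0,"ay":0,"az":0},{"hand":14,"x":48,"y":152,"z":0,"ax":0,"ay":0,"az":0},{"hand":14,"x":60,"y":190,"z":0,"ax":0,"ay":0,"az":0}]'
python3 -m pendant '[{"hand":14,"x":12,"y":38,"z":0,"ax":0,"ay":0,"az":0},{"hand":14,"x":24,"y":76,"z":0,"ax":0,"ay":0,"az":0},{"hand":14,"x":36,"y":114,"z":0,"ax":0,"ay":0,"az":0},{"hand":14,"x":48,"y":150,"z":0,"ax":0,"ay":0,"az":0},{"hand":14,"x":60,"y":178,"z":0,"ax":0,"ay":0,"az":0}]'
python3 -m pendant '[{"hand":14,"x":0,"y":0,"z":-20,"ax":0,"ay":0,"az":0},{"hand":14,"x":0,"y":0,"z":-55,"ax":0,"ay":0,"az":0},{"hand":14,"x":0,"y":0,"z":-90,"ax":0,"ay":0,"az":0},{"hand":14,"x":0,"y":0,"z":-112,"ax":0,"ay":0,"az":0},{"hand":14,"x":0,"y":0,"z":-120,"ax":0,"ay":0,"az":0}]'
python3 -m pendant '[{"hand":14,"x":0,"y":0,"z":-4,"ax":0,"ay":0,"az":0},{"hand":14,"x":0,"y":0,"z":-7,"ax":0,"ay":0,"az":0},{"hand":14,"x":0,"y":0,"z":-8,"ax":0,"ay":0,"az":0},{"hand":14,"x":0,"y":0,"z":-9,"ax":0,"ay":0,"az":0},{"hand":14,"x":0,"y":0,"z":-9,"ax":0,"ay":0,"az":0}]'
```

```text
clock: 23.33
tool_pos: [0.4144, -0.0957, 0.1608]
orientation: [2.225, 2.216, 0.001]
contact_force: [-0.6, -0.6, -0.5]
gripper_width: 0.0212
finger_force: 26.8
clock: 23.75
tool_pos: [0.4744, 0.0948, 0.1607]
orientation: [2.224, 2.218, 0.001]
contact_force: [0.3, 0.1, -0.1]
gripper_width: 0.0211
finger_force: 26.8
clock: 24.17
tool_pos: [0.5345, 0.2738, 0.1605]
orientation: [-2.223, -2.22, -0.002]
contact_force: [1.8, -1.1, 0.2]
gripper_width: 0.0213
finger_force: 26.8
clock: 24.58
tool_pos: [0.5312, 0.2694, 0.0364]
orientation: [-2.223, -2.217, 0.011]
contact_force: [-0.2, -1.0, -0.0]
gripper_width: 0.0213
finger_force: 26.8
clock: 25.0
tool_pos: [0.5355, 0.2713, 0.0328]
orientation: [2.224, 2.217, 0.005]
contact_force: [0.5, 0.3, 0.8]
gripper_width: 0.0212
finger_force: 26.9
```

```bash
python3 -m pendant '[{"hand":14,"x":0,"y":0,"z":-1,"ax":0,"ay":0,"az":0},{"hand":14,"x":0,"y":0,"z":-1,"ax":0,"ay":0,"az":0},{"hand":14,"x":0,"y":0,"z":-1,"ax":0,"ay":0,"az":0}]'
python3 -m pendant '[{"hand":14,"x":0,"y":0,"z":-1,"ax":0,"ay":0,"az":0},{"hand":14,"x":0,"y":0,"z":-1,"ax":0,"ay":0,"az":0}]'
```

```text
clock: 25.25
tool_pos: [0.5356, 0.2714, 0.0327]
orientation: [2.224, 2.217, 0.006]
contact_force: [-1.8, -0.5, 7.1]
gripper_width: 0.0209
finger_force: 27.6
clock: 25.42
tool_pos: [0.5357, 0.2715, 0.0327]
orientation: [2.224, 2.217, 0.007]
contact_force: [-3.1, -1.7, 14.1]
gripper_width: 0.021
finger_force: 28.3
```

On the floor (7–14 N). Ease back to relieve the press, release, retreat and look.

```bash
python3 -m pendant '[{"hand":14,"x":0,"y":0,"z":2,"ax":0,"ay":0,"az":0},{"hand":14,"x":0,"y":0,"z":2,"ax":0,"ay":0,"az":0},{"hand":40,"x":0,"y":0,"z":2,"ax":0,"ay":0,"az":0},{"hand":40,"x":0,"y":0,"z":2,"ax":0,"ay":0,"az":0},{"hand":40,"x":0,"y":0,"z":2,"ax":0,"ay":0,"az":0}]'
python3 -m pendant '[{"hand":40,"x":0,"y":0,"z":15,"ax":0,"ay":0,"az":0},{"hand":40,"x":0,"y":0,"z":45,"ax":0,"ay":0,"az":0},{"hand":40,"x":0,"y":0,"z":80,"ax":0,"ay":0,"az":0},{"hand":40,"x":0,"y":0,"z":120,"ax":0,"ay":0,"az":0},{"hand":40,"x":0,"y":0,"z":150,"ax":0,"ay":0,"az":0}]'
python3 -m pendant '[{"hand":60,"x":-35,"y":18,"z":0,"ax":0,"ay":0,"az":0},{"hand":60,"x":-70,"y":36,"z":0,"ax":0,"ay":0,"az":0},{"hand":60,"x":-105,"y":54,"z":0,"ax":0,"ay":0,"az":0},{"hand":60,"x":-140,"y":72,"z":0,"ax":0,"ay":0,"az":0},{"hand":60,"x":-175,"y":90,"z":0,"ax":0,"ay":0,"az":0}]'
python3 -m pendant '[{"hand":60,"x":-25,"y":20,"z":0,"ax":0,"ay":0,"az":0},{"hand":60,"x":-50,"y":40,"z":0,"ax":0,"ay":0,"az":0},{"hand":60,"x":-75,"y":60,"z":0,"ax":0,"ay":0,"az":0},{"hand":60,"x":-100,"y":80,"z":0,"ax":0,"ay":0,"az":0},{"hand":60,"x":-100,"y":80,"z":0,"ax":0,"ay":0,"az":0}]'
python3 - <<'E'
from h import *
a=robot.capture('side')[170:350,200:450];b=robot.capture('top')[130:370,130:500]
cv2.imwrite('pics/f1.png',cv2.resize(a,None,fx=3.2,fy=3.2,interpolation=2))
cv2.imwrite('pics/f2.png',cv2.resize(b,None,fx=2.1,fy=2.1,interpolation=2))
E
```

```text
clock: 25.83
tool_pos: [0.5341, 0.2707, 0.0311]
orientation: [-2.225, -2.218, 0.001]
contact_force: [-0.0, 0.1, 0.2]
gripper_width: 0.0401
finger_force: 0.0
clock: 26.25
tool_pos: [0.5346, 0.2709, 0.1838]
orientation: [2.224, 2.218, 0.002]
contact_force: [0.7, 0.0, 0.1]
gripper_width: 0.0394
finger_force: 0.0
clock: 26.67
tool_pos: [0.3576, 0.3611, 0.1811]
orientation: [-2.226, -2.217, 0.0]
contact_force: [0.4, 2.4, -1.0]
gripper_width: 0.0599
finger_force: 0.0
clock: 27.08
tool_pos: [0.2554, 0.4437, 0.1811]
orientation: [-2.216, -2.223, 0.0]
contact_force: [-0.3, 0.8, -0.6]
gripper_width: 0.06
finger_force: 0.0
```

View pics/f1.png

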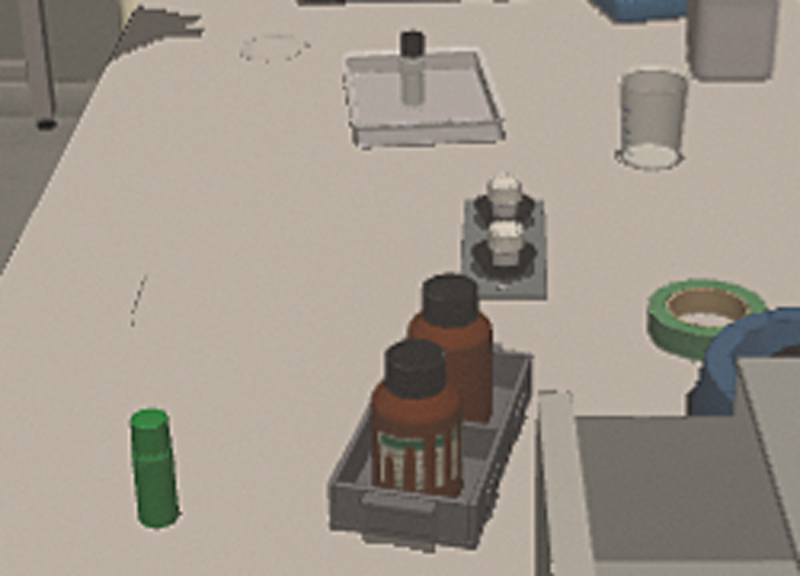

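View pics/f2.png

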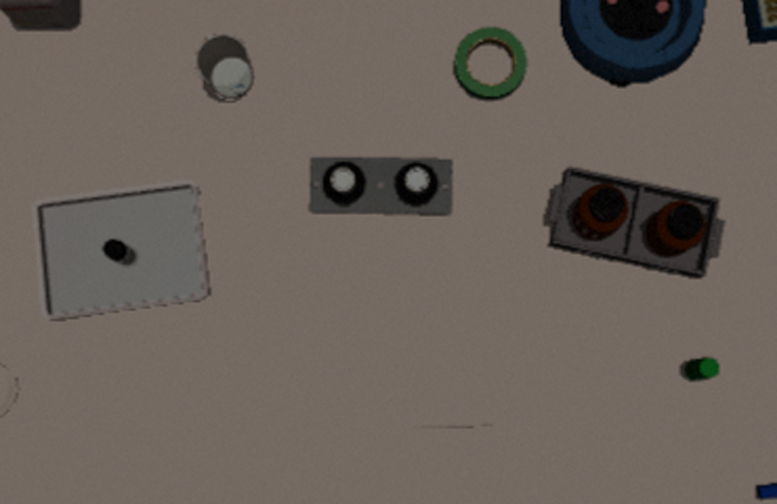

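The final pictures show the vial upright in the tray (side (412,70)), both pots in their cups ((504,190), (505,240)) and both bottles in their bays. The beaker, tape and green look-alike have not moved.

```bash
python3 -c "
from cell import robot
print(robot.hand_in())"
```

```text
the job is handed in; nothing more can be done
None
```

The job is handed in at about 27 s: both bottles are in the crate bays, both pots in their cups and the vial in the tray, all upright and released in the final pictures, with the beaker and tape roll undisturbed; the hand-in returned no verdict.

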